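# Draw out the handle of a packed cabin case

## Task

The packed wheeled case lies on the desk, ready to go. Squeeze the red release button in the grip of its pull-out handle and, with it squeezed, draw the handle out past its first stop to the second stop, fully out. Do not drag or tip the case, leave everything else on the desk where it is, and finish while still holding the grip firmly with the handle fully out: do not let go.

Things in the scene. Friction and masses are not known exactly. Their poses are not given: they have to be found in the camera images.
- case: silver-grey hard-shell cabin case lying back panel (ribs) up: 300 mm wide (its x), 400 mm long (its y; wheels add 50 mm at the -y end), 175 mm high; 5 to 7 kg, loose on the desk, slides only at well over 20 N. Origin: centre of its underside; z up. The pull-out handle draws level out of its +y end, along its +y.
- well (a point): centre of the floor of the handle well, cut into the case's top at its +y end; case axes. 85 mm long (y, 115 to 200 mm from the case's centre), 200 mm wide (x), floor 115 mm above the desk, 60 mm deep, open at the top and at the +y end.
- grip: black grip bar of the handle, 150 mm wide (its x), 26 mm thick along the pull (its y), 24 mm high. Origin: its centre, 155 mm above the desk; axes as the case's, +y the pull. Stowed it has 52 mm free to the well's wall behind and 28 mm below. Two tubes, up to 20 mm wide, 110 mm apart between centres, run from its inner face into the case; between them is free.
- button_face (a point): centre of the outer face of the red release button, in the middle of the grip bar's outer (+y) face: 40 mm wide along the bar, 14 mm high, 6.5 mm proud, so bar and button are 32.5 mm thick together, 26.5 mm with the button pressed.
- release (a joint): button travel: 0 out, 0.006 m fully in; spring 2 N at rest, 4.5 N in. Pinching bar and button between fingers that close along the bar's y presses it. Past about 0.0045 m the lock is drawn; if let go the handle locks again when stowed, at the first or at the second stop (2.5 mm play). Locked, it cannot be drawn.
- inner_tubes (a joint): how far the thin inner tubes stand out of the outer tubes: 0 stowed, 0.13 m at their end, the first stop. They slide first, at about 1.5 to 3 N.
- outer_tubes (a joint): how far the thick outer tubes stand out of the case: 0 stowed, 0.11 m at their end. They follow once the inner tubes are at the first stop, at about 4.5 to 6 N. When they reach their end too, 240 mm of pull in all, that is the second stop, a hard one.
- mouse: black computer mouse, 105 x 60 x 33 mm; origin at the centre of its underside. A bystander.
- stapler: blue and black stapler, 130 x 34 x 48 mm, long along its x; origin at the centre of its underside. A bystander.
- tape_roll: flat yellow roll of tape, 90 mm across, 18 mm high; origin at the centre of its underside. A bystander.
- calendar: blue tent calendar, 112 x 150 mm foot, 125 mm high; origin at the centre of its underside. A bystander.
- water_bottle: white bottle with a teal cap, 72 mm across, 205 mm high; origin at the centre of its underside. A bystander.
- pen_cup: dark metal cup with pens, 76 mm across, 155 mm high; origin at the centre of its underside. A bystander.
- pencil_case: purple pencil case, 70 x 200 x 45 mm, long along its y; origin at the centre of its underside. A bystander.
- mug: white mug, 82 mm across, 92 mm high; origin at the centre of its underside. A bystander.

How it is judged:
On the way, in this order (a step that is already met when the one before it is completed fails the run):
1. the release button is squeezed in while the handle is still stowed (value of joint release above 0.0045 m and value of joint inner_tubes below 0.05 m and value of joint outer_tubes below 0.02 m and contact force between the fingers and grip above 2 N), for 0.1 s.
2. the handle is drawn to its first stop (value of joint inner_tubes above 0.124 m), for 0.05 s.
3. the handle is drawn to its second stop, held in the fingers (value of joint inner_tubes above 0.124 m and value of joint outer_tubes above 0.104 m and contact force between the fingers and grip above 8 N), for 0.2 s.
At the end, for the whole second after the job is handed in: Both tube sections are within 6 mm of fully out (inner over 124 of 130 mm, outer over 104 of 110 mm) and still, the fingers hold the grip with more than 8 N, the case has moved less than 30 mm and lies flat within 0.05 rad, and each bystander is within 30 mm of where it was (all of step 3 and velocity of joint each of inner_tubes, outer_tubes below 0.02 m/s and distance of case from where it was at the start of the episode below 0.03 m and angle between case's own z axis and vertical below 0.05 rad and linear speed of case below 0.02 m/s and not (distance of mouse from where it was at the start of the episode above 0.03 m) and not (distance of stapler from where it was at the start of the episode above 0.03 m) and not (distance of tape_roll from where it was at the start of the episode above 0.03 m) and not (distance of calendar from where it was at the start of the episode above 0.03 m) and not (distance of water_bottle from where it was at the start of the episode above 0.03 m) and not (distance of pen_cup from where it was at the start of the episode above 0.03 m) and not (distance of pencil_case from where it was at the start of the episode above 0.03 m) and not (distance of mug from where it was at the start of the episode above 0.03 m)); the arm keeps its last pose, push and grip.
It fails at once if the case is dragged more than 30 mm (distance of case from where it was at the start of the episode above 0.03 m).
It fails at once if the case is tipped up (angle between case's own z axis and vertical above 0.08 rad).
It fails at once if something else on the desk is shifted more than 30 mm (distance of any of mouse, stapler, tape_roll, calendar, water_bottle, pen_cup, pencil_case, mug from where it was at the start of the episode above 0.03 m).
It also fails if it takes over 35 s, if anything falls off the work surface, if the arm or the gripper's body presses on something with over 40 N, if the wrist force passes 120 N, or if a joint passes its speed limit or range.

## Robot

A 6-joint arm with a two-finger parallel gripper is mounted at the origin on the work surface. World frame = base frame: x ahead of the robot, y to its left, z up, the work surface at z = 0. Lengths are in m, angles in rad, forces in N, time in s.
With the tool pointing down it reaches from about 0.25 to 0.725 m from the base axis. Payload 4 kg.
Tool frame: the origin (TCP) lies at the very end of the fingers, on their centre line; the grasp point (between the pads) lies bot.grasp_offset behind it (bot.grasp_offset is the distance from the TCP to the grasp point, in m); z points along the fingers, y is the direction in which the jaws open and shut (so a half turn about z gives the same grasp; the last joint's range is limited). The gripper opens to 85 mm and grips with 20 to 120 N. Pads are 22 mm wide; open, the fingers measure 114 mm over their backs; the gripper's body (76 mm by 85 mm) begins 54 mm behind the grasp point. The pads swing forward as they close: fully open they stand 13 mm farther back than shut.
Start: joints at [-1.262, 0.241, 0.005, 1.335, 0, 1.571], TCP at [0.152, -0.476, 0.195] pointing down, gripper open.
Joint ranges: [-2.72, 2.72], [-1.05, 1.87], [-1.09, 1.28], [-1.99, 2.15], [-1.42, 1.44], [-3.14, 3.14]. Speed limits (rad/s): [2.79, 2.79, 3.14, 3.14, 3.14, 3.14].

## Interface

Orientations are given as a unit quaternion [x, y, z, w].
In Python, from workcell import bot gives the robot as it stands. The module is installed in compiled form; this text tells all that it offers.
- The arm moves only by the shell command python3 -m jog 'ROWS' [OPENING]. ROWS is JSON, a list that holds one entry, the list of rows, each a list of 6 numbers: the shift along the tool's x, y, z in m, then the turn, a rotation vector about the tool's x, y, z in degrees. In form: [[[dx, dy, dz, wx, wy, wz], ...]]. A call has 1 to 12 rows; each row shifts and turns the pose as measured when the row begins, along the tool's axes as they then stand; what a row does not reach is not made up. A row lasts 1/8 s, in which the tool goes at most 62.5 mm and 10.7 degrees, less where a joint would pass 70% of its speed; a pose out of reach is approached as far as the arm can. A call is refused whole if a number of a shift passes 0.0625 or a number of a turn 10.7, either way. A call with a gripper value outside its range is refused whole. OPENING is the finger opening in m, from 0 to 0.0854, set as the call begins (- or left out, the last holds). The fingers move at their own pace and stop on an object; the grip force is fixed at half the most. Time passes only in rows, so rows that do not move let the fingers close. It gives the time, the measured TCP pose, the force and the opening at its end, in the units of the state.
- bot.get_obs(): the state, without advancing time (a new reading comes with each control period).
- bot.camera(name): name is "scene" or "top" or "wrist"; returns a dict with "pixels" (400x640x3 uint8, red, green, blue), "fx", "fy", "cx", "cy" (pixels), "rvec" (rotation vector, rad) and "tvec" (3), from world to camera coordinates, as OpenCV has them. Camera axes: x right, y down, z forward; pixel columns grow to the right and rows downward; lengths in m; the calibration is good to about 2 mm. A picture is of the moment at which its call begins. There is no depth.
- bot.job_done(): hands the job in, once; it reports no verdict.
The state is a dict: "clock": time; "joint_pos": joint angles; "joint_vel": joint speeds; "tau": joint torques, N m; "eef_pos": TCP position; "tool_rot": TCP orientation; "ft_force": force on the tool from outside, world axes, zero at the start; "ft_torque": the same for the moment, N m; "grip_width": finger opening in m.
Only numpy, scipy, OpenCV 4.12 (cv2) and the standard library are available. Lean on these libraries where they do the work, as an engineer would, in place of code of your own. Each camera call takes 0.05 s, during which the arm holds its last target. There are 200 camera calls.

## Working session

There is one attempt and no reset: what is moved stays moved. The work goes in short steps, Python scripts to look and compute and a shell command to move; the robot and the scene stay as the last step left them, time stands still between calls to the robot, and variables do not carry over. Pictures are saved under pics/ and viewed, on a budget of 10 in all, crops included, one or two more only if the job needs it, and the job is handed in when it is done.

```bash
mkdir -p pics; cat > h.py <<'E'
import numpy as np, cv2
from workcell import bot
def snap(n,f):
    c=bot.camera(n); cv2.imwrite('pics/'+f,cv2.cvtColor(c['pixels'],cv2.COLOR_RGB2BGR)); return c
def ray(c,u,v,z):
    R=cv2.Rodrigues(np.array(c['rvec'],float))[0]; t=np.array(c['tvec'],float).ravel()
    o=-R.T@t; d=R.T@np.array([(u-c['cx'])/c['fx'],(v-c['cy'])/c['fy'],1]); return o+d*(z-o[2])/d[2]
E
python3 - <<'E'
from h import *
import pickle
cs={n:snap(n,n+'1.png') for n in('scene','top')}
pickle.dump(cs,open('c1.pkl','wb'))
im=np.hstack([])
for n,c in cs.items():
    h=cv2.cvtColor(c['pixels'],cv2.COLOR_RGB2HSV)
    m=(((h[...,0]<6)|(h[...,0]>174))&(h[...,1]>150)&(h[...,2]>80)).astype(np.uint8)
    k,l,s,ce=cv2.connectedComponentsWithStats(m)
    for i in range(1,k):
        if s[i][4]>8: print(n,s[i],ce[i],ray(c,*ce[i],0.155))
o=bot.get_obs();print(o['eef_pos'],o['tool_rot'],o['grip_width'],bot.grasp_offset,o['clock'])
E
```

```text
Traceback (most recent call last):
ValueError: need at least one array to concatenate
```

View pics/top1.png

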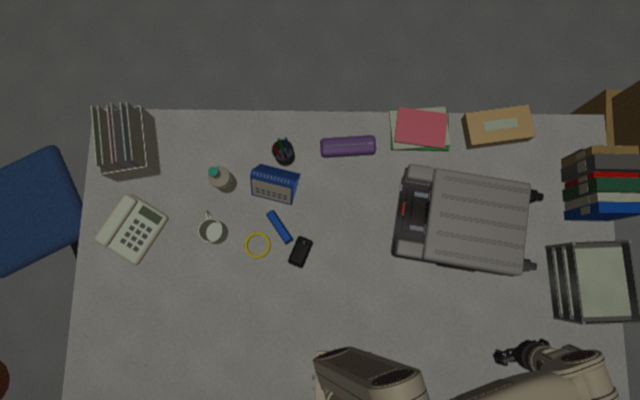

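View pics/scene1.png

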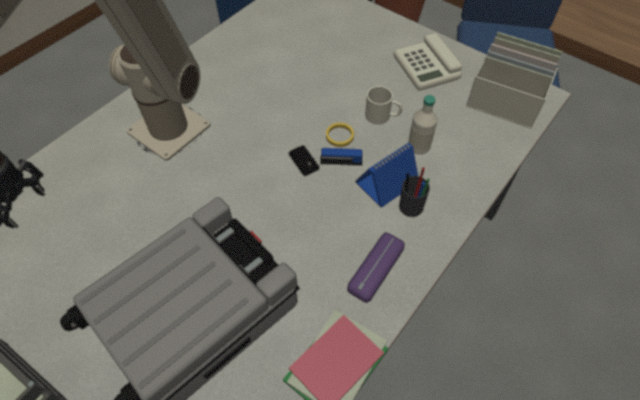

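Top view: the case is at about (465,220) with the red button at about (404,209), and the pull runs to the left (+y). The mouse, stapler and calendar lie beyond, at x≤312 px. The scene view agrees. Next I measure it.

```bash
python3 - <<'E'
from h import *
import pickle
cs={n:bot.camera(n) for n in('scene','top')}
for n,c in cs.items():
    h=cv2.cvtColor(c['pixels'],cv2.COLOR_RGB2HSV)
    m=(((h[...,0]<8)|(h[...,0]>172))&(h[...,1]>120)&(h[...,2]>60)).astype(np.uint8)
    k,l,s,ce=cv2.connectedComponentsWithStats(m)
    for i in range(1,k):
        if 3<s[i][4]<300: print(n,s[i],ce[i].round(1),ray(c,*ce[i],0.155).round(4))
c=cs['top']; P=c['pixels']
# case top outline: rib panel edges (z=.175)
for p in [(412,165),(532,180),(525,274),(395,255),(300,252),(290,240),(298,172),(293,203)]: print(p,ray(c,*p,.175 if p[0]>390 else .03).round(3))
cv2.imwrite('pics/crop.png',cv2.cvtColor(cv2.resize(P[150:290,380:550],None,fx=4,fy=4,interpolation=cv2.INTER_CUBIC),cv2.COLOR_RGB2BGR))
o=bot.get_obs();print(o['eef_pos'],o['tool_rot'],o['grip_width'],bot.grasp_offset,o['clock'])
E
```

```text
scene [398   0   7   7  16] [400.7   3.6] [0.3309 0.8122 0.155 ]
scene [408   0   5   5   8] [410.4   2.4] [0.3535 0.8384 0.155 ]
scene [390   2   5   7  11] [392.5   4.8] [0.3126 0.7888 0.155 ]
scene [395   2   3   3   4] [396.    2.8] [0.3157 0.8061 0.155 ]
scene [416   3   6   2   6] [418.5   3.2] [0.378  0.8519 0.155 ]
scene [404   4   3   4   5] [405.    5.6] [0.3489 0.8116 0.155 ]
scene [396   9   3   3   4] [396.8  10.2] [0.341  0.7725 0.155 ]
scene [404  13   5   4   6] [406.3  14.8] [0.3804 0.7713 0.155 ]
scene [422 168   2   4   4] [422.5 169.5] [0.7721 0.2432 0.155 ]
scene [415 177   7  20  53] [418.  185.8] [0.791  0.1908 0.155 ]
scene [251 232   9  10  28] [254.7 236.2] [ 0.5613 -0.1773  0.155 ]
top [403 122   5   5   8] [405.  124.2] [ 0.846  -0.1904  0.155 ]
top [396 131   3   6   8] [396.4 132.9] [ 0.8157 -0.1615  0.155 ]
top [409 130   4   2   4] [410.5 130.8] [ 0.8237 -0.2085  0.155 ]
top [415 133   3   3   5] [416.2 133.6] [ 0.8141 -0.2272  0.155 ]
top [419 133   3   3   4] [419.8 134. ] [ 0.8129 -0.239   0.155 ]
top [395 138   2   3   5] [395.6 139. ] [ 0.7945 -0.
[... 167 characters left out ...]
  4] [272.8 146. ] [0.7649 0.2483 0.155 ]
top [426 144   3   2   4] [426.8 144.8] [ 0.7762 -0.2615  0.155 ]
top [430 145   8   2   8] [433.5 145.4] [ 0.7744 -0.2837  0.155 ]
top [593 171  45   7 266] [614.7 174. ] [ 0.6862 -0.8713  0.155 ]
top [401 202   4  13  36] [402.5 208. ] [ 0.5637 -0.179   0.155 ]
(412, 165) [ 0.702 -0.208  0.175]
(532, 180) [ 0.658 -0.593  0.175]
(525, 274) [ 0.36  -0.554  0.175]
(395, 255) [ 0.412 -0.151  0.175]
(300, 252) [0.423 0.158 0.03 ]
(290, 240) [0.464 0.193 0.03 ]
(298, 172) [0.706 0.172 0.03 ]
(293, 203) [0.594 0.187 0.03 ]
[ 0.15182535 -0.47593447  0.19475894] [ 9.88106092e-01  1.53772312e-01 -8.82842540e-05 -6.47387705e-04] 0.08542510246595084 0.0187 0.2
```

View pics/crop.png

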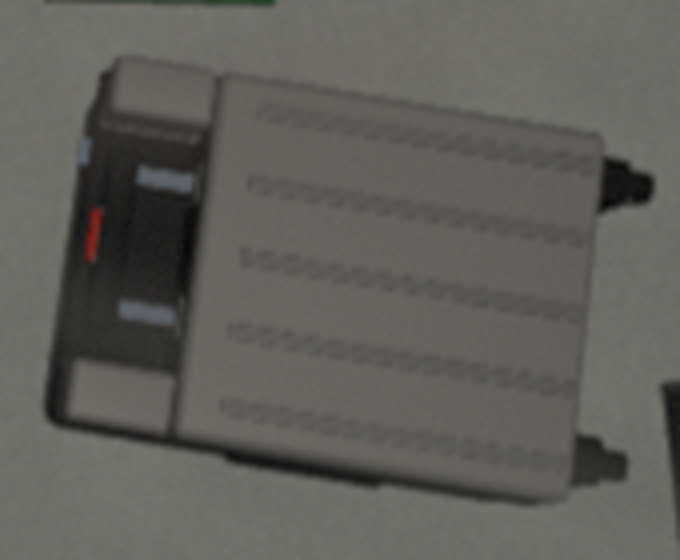

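```bash
python3 -m jog '[[[0,0,-0.02,0,0,8.2],[0,0,-0.02,0,0,8.2],[0,0,-0.02,0,0,8.2],[0.041,-0.037,0,0,0,0],[0.041,-0.037,0,0,0,0],[0.041,-0.037,0,0,0,0],[0.041,-0.037,0,0,0,0],[0.041,-0.037,0,0,0,0],[0.041,-0.037,0,0,0,0],[0.041,-0.037,0,0,0,0],[0.041,-0.037,0,0,0,0],[0,0,0,0,0,0]]]' 0.0854
python3 - <<'E'
from h import *
import pickle
c=bot.camera('top')
for a,b in [((442.5,195.75),(526.25,210)),((440,214.5),(525,228)),((437,233),(524,247))]:
    d=ray(c,*a,.175)-ray(c,*b,.175); print(np.degrees(np.arctan2(-d[0],d[1])))
w=snap('wrist','w1.png'); pickle.dump(w,open('w1.pkl','wb'))
o=bot.get_obs();print(o['eef_pos'],o['tool_rot'],o['grip_width'],o['ft_force'])
E
```

```text
clock: 1.7
eef_pos: [0.5276, -0.2204, 0.2531]
tool_rot: [0.998, -0.07, -0.002, -0.002]
ft_force: [-0.8, -0.8, -0.5]
grip_width: 0.0855
-9.028973046957368
-8.295623098050262
-8.332834869108884
[ 0.52508015 -0.22251077  0.25380323] [ 0.99739466 -0.07209472 -0.00181812 -0.00171425] 0.0853808010831996 [-0.63157459  0.37814537 -0.0171302 ]
```

View pics/w1.png

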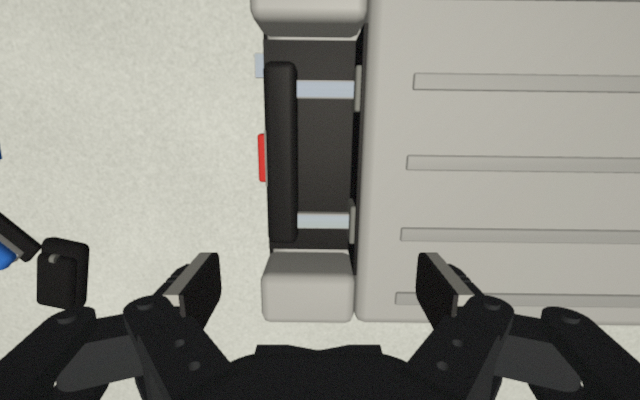

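Wrist view: grip bar from about (281,65) to (284,240), red button at about (262,158), and the well wall at about x=353. The fingers are still about 40 mm short in x.

```bash
python3 - <<'E'
from h import *
import pickle
from scipy.spatial.transform import Rotation as Ro
w=bot.camera('wrist'); P=w['pixels']
o=bot.get_obs()
h=cv2.cvtColor(P,cv2.COLOR_RGB2HSV)
m=(((h[...,0]<8)|(h[...,0]>172))&(h[...,1]>120)&(h[...,2]>60)).astype(np.uint8)
k,l,s,ce=cv2.connectedComponentsWithStats(m);i=1+s[1:,4].argmax();print(s[i],ce[i])
x,y,ww,hh=s[i][:4]
outer=ray(w,x,y+hh/2,.155);print('button face',outer)
a=ray(w,281,63,.167);b=ray(w,284,242,.167);print('grip top',a,b,np.linalg.norm(a-b))
d=a-b;print('ang grip',np.degrees(np.arctan2(d[1],d[0])))
for p,q in [((415,81),(639,89)),((408,162),(639,170))]:
    d=ray(w,*p,.175)-ray(w,*q,.175); print('rib',np.degrees(np.arctan2(-d[0],d[1])))
R=Ro.from_quat(o['tool_rot']).as_matrix();print('toolx ang',np.degrees(np.arctan2(R[1,0],R[0,0])), 'tilt',R[:,2],o['eef_pos'])
for nm,t in(('btn',outer),('grip',(a+b)/2)): print(nm,'tool',R.T@(t-o['eef_pos']))
E
```

```text
[256 133   8  47 276] [259.65217391 156.22463768]
button face [ 0.56494613 -0.17463672  0.155     ]
grip top [ 0.63237593 -0.20929922  0.167     ] [ 0.48974603 -0.18700465  0.167     ] 0.14436183224139656
ang grip -8.884051328531159
rib -10.14402695610032
rib -10.162105795565262
toolx ang -8.355413548203384 tilt [-0.00298925  0.00352047 -0.99998934] [ 0.52448121 -0.22319306  0.25417539]
btn tool [ 0.03332339 -0.05361878  0.09922431]
grip tool [ 0.03285492 -0.02982529  0.08715327]
```

```bash
python3 -m jog '[[[0.017,-0.018,0,0,0,0.8],[0.016,-0.017,0,0,0,0],[0,0,0,0,0,0],[0,0,0,0,0,0]]]' 0.07
python3 - <<'E'
from h import *
from scipy.spatial.transform import Rotation as Ro
w=snap('wrist','w2.png');o=bot.get_obs()
R=Ro.from_quat(o['tool_rot']).as_matrix();print('toolx ang',np.degrees(np.arctan2(R[1,0],R[0,0])),R[:,2],o['eef_pos'],o['grip_width'])
a=np.array([0.5611,-0.1981,.155]);print('grip tool',R.T@(a-o['eef_pos']),'btn',R.T@(np.array([.565,-.1746,.155])-o['eef_pos']))
E
```

```text
clock: 2.35
eef_pos: [0.5581, -0.199, 0.2558]
tool_rot: [0.996, -0.085, -0.002, -0.001]
ft_force: [-0.2, 0.2, -0.0]
grip_width: 0.0701
toolx ang -9.792052599965395 [-0.00328503  0.0018833  -0.99999283] [ 0.55813044 -0.19902344  0.25585021] 0.07017658820504266
grip tool [ 0.003128   -0.00128422  0.10084148] btn [ 0.00297447 -0.02510512  0.10087292]
```

View pics/w2.png

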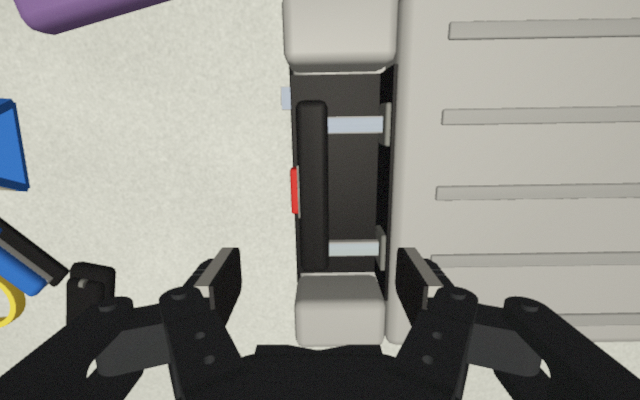

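Wrist view: bar at column 312, button at 294, fingers centred near 318. That leaves a small -y correction before I lower.

```bash
python3 -m jog '[[[0.003,-0.005,0.01,0,0,0],[0,0,0.03,0,0,0],[0,0,0.025,0,0,0],[0,0,0,0,0,0]]]' 0.07
python3 - <<'E'
from h import *
from scipy.spatial.transform import Rotation as Ro
w=snap('wrist','w3.png');o=bot.get_obs()
R=Ro.from_quat(o['tool_rot']).as_matrix();print(np.degrees(np.arctan2(R[1,0],R[0,0])),R[:,2],o['eef_pos'],o['grip_width'],o['ft_force'])
a=np.array([0.5611,-0.1981,.155]);print('grip tool',R.T@(a-o['eef_pos']))
E
```

```text
clock: 2.9
eef_pos: [0.56, -0.1958, 0.1884]
tool_rot: [0.996, -0.087, -0.002, -0.001]
ft_force: [-0.0, -0.1, 0.3]
grip_width: 0.0701
-10.00031718084507 [-8.11991558e-04  9.34303416e-04 -9.99999234e-01] [ 0.56085993 -0.19611508  0.18985384] 0.0697528982120394 [0.21508474 1.00805356 1.19998907]
grip tool [0.00061464 0.00194023 0.03485177]
```

View pics/w3.png

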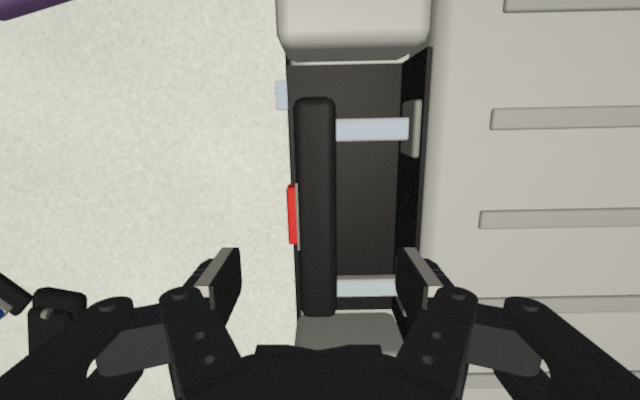

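Wrist view: bar plus button span 288–336 and are centred between the fingers, and the inner finger is in the clear between tubes. I lower and close.

```bash
python3 -m jog '[[[0,0,0.02,0,0,0],[0,0,0.02,0,0,0],[0,0,0.01,0,0,0],[0,0,0,0,0,0]]]' 0.07
python3 - <<'E'
from h import *
from scipy.spatial.transform import Rotation as Ro
w=snap('wrist','w4.png');o=bot.get_obs()
print(o['eef_pos'],o['tool_rot'],o['grip_width'],o['ft_force'])
E
```

```text
clock: 3.45
eef_pos: [0.564, -0.1974, 0.1442]
tool_rot: [0.996, -0.087, 0.004, 0.001]
ft_force: [0.1, 1.0, 0.4]
grip_width: 0.07
[ 0.56440114 -0.19759119  0.14479231] [ 9.96156744e-01 -8.74604891e-02  4.65597071e-03  8.51627738e-04] 0.0700684063288894 [0.11385632 0.66928439 0.29795627]
```

View pics/w4.png

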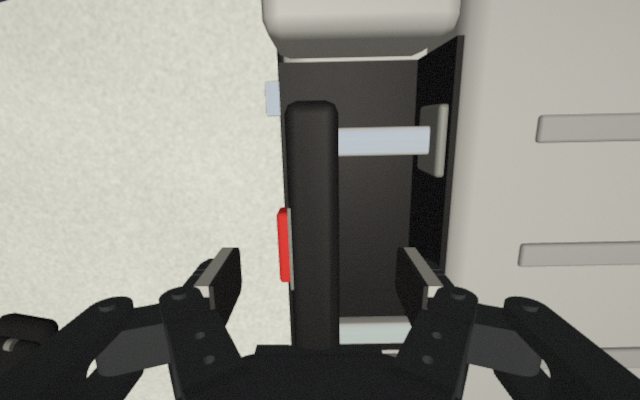

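Wrist view: button centre at (285,245), bar and button centred at about 308 against fingers at 318, so I shift about 4 mm along -y, go 10 mm down, then close.

```bash
python3 -m jog '[[[0,-0.004,0.006,0,0,0],[0,0,0.005,0,0,0],[0,0,0,0,0,0]]]' 0.07
python3 -m jog '[[[0,0,0,0,0,0],[0,0,0,0,0,0],[0,0,0,0,0,0],[0,0,0,0,0,0],[0,0,0,0,0,0],[0,0,0,0,0,0]]]' 0
python3 - <<'E'
from h import *
w=snap('wrist','w5.png');o=bot.get_obs()
print(o['eef_pos'],o['tool_rot'],o['grip_width'],o['ft_force'])
E
```

```text
clock: 3.88
eef_pos: [0.5665, -0.1937, 0.1352]
tool_rot: [0.996, -0.087, 0.006, 0.001]
ft_force: [-0.5, 0.5, 1.0]
grip_width: 0.0701
clock: 4.62
eef_pos: [0.5667, -0.1939, 0.1356]
tool_rot: [0.996, -0.087, 0.007, 0.001]
ft_force: [0.0, 0.0, 0.4]
grip_width: -0.0003
[ 0.56677286 -0.19391483  0.13561446] [ 0.99614577 -0.08744363  0.00673112  0.00138346] -0.0004959514626231164 [ 0.76903816 -0.39610625 -0.20354574]
```

View pics/w5.png

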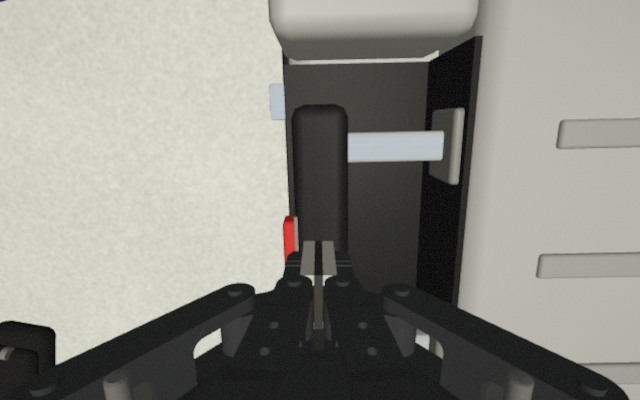

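Wrist view: the fingers shut to 0 on top of the bar, with tips at about (318,245), so they were too high although TCP z reads 0.136. I check the heights before going on.

```bash
python3 - <<'E'
from h import *
import pickle
w=bot.camera('wrist');o=bot.get_obs();p=np.array(o['eef_pos'])
pr=lambda c,X:cv2.projectPoints(np.array([X],float),np.array(c['rvec'],float),np.array(c['tvec'],float),np.array([[c['fx'],0,c['cx']],[0,c['fy'],c['cy']],[0,0,1]]),None)[0].ravel()
from scipy.spatial.transform import Rotation as Ro
zt=Ro.from_quat(o['tool_rot']).as_matrix()[:,2]
for d in(-.0187-.02,-.0187,0,.02,.04): print(d,pr(w,p+d*zt))
def red(c):
    h=cv2.cvtColor(c['pixels'],cv2.COLOR_RGB2HSV)
    return (((h[...,0]<8)|(h[...,0]>172))&(h[...,1]>120)&(h[...,2]>60)).astype(np.uint8)
w1=pickle.load(open('w1.pkl','rb'))
# tri top edge of the button (+x corner)
obs=[]
for c in(w1,w):
    k,l,s,ce=cv2.connectedComponentsWithStats(red(c));i=1+s[1:,4].argmax();print(s[i]);obs.append((c,s[i][0],s[i][1]))
for z in(.12,.13,.14,.15,.16,.17): print(z,[ray(c,u,v,z).round(4) for c,u,v in obs])
print(p)
s=bot.camera('scene');print(pr(s,p),pr(s,[.565,-.175,.155]))
u,v=pr(s,p).astype(int)
cv2.imwrite('pics/s2.png',cv2.cvtColor(cv2.resize(s['pixels'][v-60:v+60,u-80:u+80],None,fx=5,fy=5,interpolation=cv2.INTER_CUBIC),cv2.COLOR_RGB2BGR))
E
```

```text
-0.0387 [318.47191242 262.76227605]
-0.0187 [318.42988546 246.22112892]
0 [318.39836558 233.81540721]
0.02 [318.37070607 222.929064  ]
0.04 [318.34774292 213.8911295 ]
[258 134   7  48 279]
[283 215  12  50 418]
0.12 [array([ 0.583 , -0.1721,  0.12  ]), array([ 0.5773, -0.1735,  0.12  ])]
0.13 [array([ 0.5833, -0.174 ,  0.13  ]), array([ 0.58 , -0.175,  0.13 ])]
0.14 [array([ 0.5836, -0.1759,  0.14  ]), array([ 0.5826, -0.1766,  0.14  ])]
0.15 [array([ 0.5839, -0.1778,  0.15  ]), array([ 0.5853, -0.1782,  0.15  ])]
0.16 [array([ 0.5841, -0.1797,  0.16  ]), array([ 0.588 , -0.1798,  0.16  ])]
0.17 [array([ 0.5844, -0.1816,  0.17  ]), array([ 0.5906, -0.1814,  0.17  ])]
[ 0.56674682 -0.19389133  0.13558622]
[252.64214754 246.12258304] [256.47547111 236.33532075]
```

View pics/s2.png

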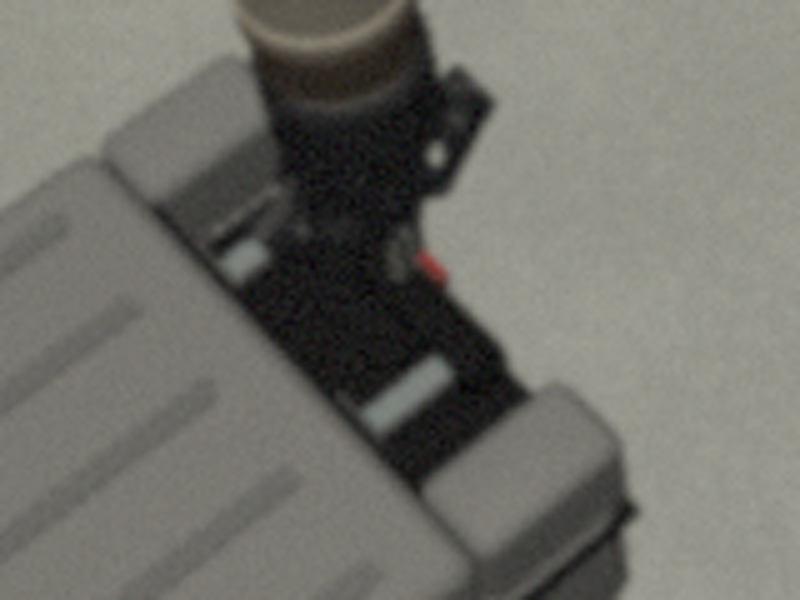

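```bash
python3 - <<'E'
from h import *
pr=lambda c,X:cv2.projectPoints(np.array([X],float),np.array(c['rvec'],float),np.array(c['tvec'],float),np.array([[c['fx'],0,c['cx']],[0,c['fy'],c['cy']],[0,0,1]]),None)[0].ravel().round(1)
from scipy.spatial.transform import Rotation as Ro
s=bot.camera('scene');w=bot.camera('wrist');o=bot.get_obs();p=np.array(o['eef_pos']);R=Ro.from_quat(o['tool_rot']).as_matrix()
Rw=cv2.Rodrigues(np.array(w['rvec'],float))[0];print('cam in tool',R.T@(-Rw.T@np.array(w['tvec']).ravel()-p),'view',R.T@Rw[2])
for dz in(-.01,0,.01,.02,.03,.04): print(dz,'scene',pr(s,p+[0,0,dz]),pr(s,p+.011*R[:,0]+[0,0,dz]),'wrist -x,+x edge',pr(w,p-.011*R[:,0]+[0,0,dz]),pr(w,p+.011*R[:,0]+[0,0,dz]))
for y in(-.075,.075): print('bar end',pr(w,np.array([.5611,-.1975,.167])+y*np.array([.985,-.17,0])))
print(o['ft_force'],o['clock'])
E
```

```text
cam in tool [ 0.06572466 -0.00026552 -0.17791459] view [-2.59309040e-01  7.65665145e-05  9.65794396e-01]
-0.01 scene [253.2 248.1] [255.9 251.1] wrist -x,+x edge [318.4 245.1] [318.4 211. ]
0 scene [252.6 246.1] [255.4 249.1] wrist -x,+x edge [318.4 251.4] [318.5 215.6]
0.01 scene [252.1 244.1] [254.9 247.1] wrist -x,+x edge [318.4 258.3] [318.5 220.8]
0.02 scene [251.6 242. ] [254.4 245. ] wrist -x,+x edge [318.5 266. ] [318.6 226.6]
0.03 scene [251.1 239.9] [253.9 242.9] wrist -x,+x edge [318.5 274.7] [318.6 233.1]
0.04 scene [250.6 237.8] [253.4 240.8] wrist -x,+x edge [318.6 284.4] [318.7 240.5]
bar end [327.2 391.4]
bar end [328.6 105.2]
[-0.50549529 -0.13121062 -0.44334342] 4.875
```

The views agree with the shut fingers: the camera pose fits the bar, but the real fingertips sit about 30–40 mm above the reported TCP. I reopen and go lower in guarded steps.

```bash
python3 -m jog '[[[0,0,-0.004,0,0,0],[0,0,0,0,0,0],[0,0,0,0,0,0]]]' 0.07; python3 -m jog '[[[-0.002,0,0.008,0,0,0],[-0.001,0,0.008,0,0,0],[0,0,0,0,0,0]]]' 0.07
python3 -m jog '[[[0,0,0.006,0,0,0],[0,0,0.005,0,0,0],[0,0,0,0,0,0]]]' 0.07
python3 - <<'E'
from h import *
snap('wrist','w6.png');o=bot.get_obs();print(o['eef_pos'],o['ft_force'],o['tool_rot'])
E
```

```text
clock: 5.25
eef_pos: [0.5668, -0.1939, 0.14]
tool_rot: [0.996, -0.087, 0.007, 0.001]
ft_force: [1.2, -1.3, -0.4]
grip_width: 0.0543
clock: 5.62
eef_pos: [0.5633, -0.1933, 0.1223]
tool_rot: [0.996, -0.087, 0.006, 0.001]
ft_force: [-0.3, 0.0, -0.0]
grip_width: 0.0696
clock: 6.0
eef_pos: [0.5633, -0.1932, 0.1102]
tool_rot: [0.996, -0.087, 0.006, 0.001]
ft_force: [0.0, 0.7, -0.7]
grip_width: 0.0698
[ 0.56350103 -0.19330713  0.11043038] [-0.59024621 -0.91480734  0.08055416] [ 0.99614869 -0.0874523   0.00619299  0.00123975]
```

View pics/w6.png

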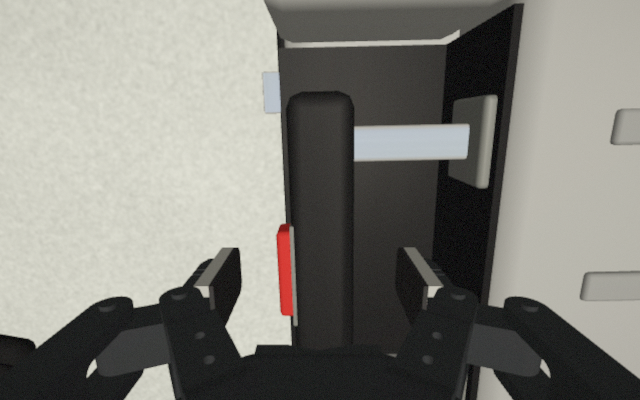

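Wrist view: bar and button span 278–354 between the fingers (centre 318), button centre at row 270, in line with the pads. Reported z is already below the well floor with no contact, which confirms the offset. I go 8 mm lower and close.

```bash
python3 -m jog '[[[0,-0.001,0.008,0,0,0],[0,0,0,0,0,0],[0,0,0,0,0,0]]]' 0.07; python3 -m jog '[[[0,0,0,0,0,0],[0,0,0,0,0,0],[0,0,0,0,0,0],[0,0,0,0,0,0],[0,0,0,0,0,0]]]' 0
python3 - <<'E'
from h import *
snap('wrist','w7.png');o=bot.get_obs();print(o['eef_pos'],o['ft_force'],o['tool_rot'],o['grip_width'])
E
```

```text
clock: 6.42
eef_pos: [0.5641, -0.1923, 0.1022]
tool_rot: [0.996, -0.087, 0.007, 0.001]
ft_force: [0.8, -1.2, -0.2]
grip_width: 0.07
clock: 7.05
eef_pos: [0.5643, -0.1928, 0.1031]
tool_rot: [0.996, -0.087, 0.007, 0.002]
ft_force: [-0.9, -1.3, 0.4]
grip_width: 0.0248
[ 0.56429145 -0.19277016  0.10315074] [-0.50798857 -0.60936516  1.59922477] [ 0.99620782 -0.08669994  0.00708456  0.00170578] 0.02560414426320482
```

View pics/w7.png

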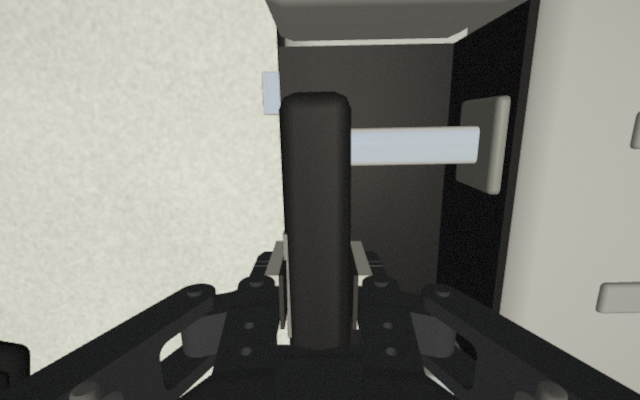

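Wrist view: both pads hold the bar, and the red button is fully covered and pressed (width about 25.5 mm). I pull along tool -y.

```bash
python3 -m jog '[[[0,-0.006,0,0,0,0],[0,-0.01,0,0,0,0],[0,-0.01,0,0,0,0],[0,-0.01,0,0,0,0],[0,-0.01,0,0,0,0]]]' 0
python3 -m jog '[[[0,-0.012,0,0,0,0],[0,-0.012,0,0,0,0],[0,-0.012,0,0,0,0],[0,-0.012,0,0,0,0]]]' 0
python3 - <<'E'
from h import *
from scipy.spatial.transform import Rotation as Ro
w=snap('wrist','w8.png');o=bot.get_obs();print(o['eef_pos'],o['ft_force'],o['tool_rot'],o['grip_width'])
R=Ro.from_quat(o['tool_rot']).as_matrix();print(R.T@(np.array(o['eef_pos'])-[.5643,-.1928,.1031]))
E
```

```text
clock: 7.72
eef_pos: [0.5717, -0.1449, 0.103]
tool_rot: [0.996, -0.087, 0.006, 0.002]
ft_force: [-2.2, -1.0, 1.5]
grip_width: 0.0251
clock: 8.22
eef_pos: [0.579, -0.0975, 0.103]
tool_rot: [0.997, -0.083, 0.006, 0.001]
ft_force: [-3.4, -1.0, 2.7]
grip_width: 0.0251
[ 0.57915428 -0.09644174  0.10296506] [-2.3729073   1.7237007   3.65692129] [ 9.96553828e-01 -8.27591552e-02  5.60070671e-03 -1.49650526e-04] 0.025346753344159968
[-0.00124589 -0.09748832  0.00024053]
```

```bash
python3 -m jog '[[[-0.0005,-0.01,-0.0003,0,0,0],[-0.0005,-0.01,-0.0003,0,0,0],[-0.0005,-0.01,-0.0003,0,0,0],[-0.0003,-0.008,0,0,0,0],[-0.0003,-0.008,0,0,0,0]]]' 0
python3 -m jog '[[[-0.0003,-0.01,0,0,0,0],[-0.0003,-0.01,0,0,0,0],[-0.0003,-0.01,0,0,0,0],[-0.0003,-0.01,0,0,0,0]]]' 0
python3 -m jog '[[[-0.0003,-0.01,0,0,0,0],[-0.0003,-0.01,0,0,0,0],[-0.0003,-0.01,0,0,0,0]]]' 0
python3 - <<'E'
from h import *
from scipy.spatial.transform import Rotation as Ro
w=snap('wrist','w9.png');o=bot.get_obs();print(o['eef_pos'],o['ft_force'],o['tool_rot'],o['grip_width'])
R=Ro.from_quat(o['tool_rot']).as_matrix();print(R.T@(np.array(o['eef_pos'])-[.5643,-.1928,.1031]))
E
```

```text
clock: 8.9
eef_pos: [0.5819, -0.0738, 0.1034]
tool_rot: [0.998, -0.067, 0.007, -0.007]
ft_force: [-0.8, -0.8, -0.7]
grip_width: 0.0255
clock: 9.4
eef_pos: [0.5844, -0.0547, 0.1038]
tool_rot: [0.998, -0.054, 0.008, -0.012]
ft_force: [1.9, -5.1, -1.9]
grip_width: 0.0255
clock: 9.78
eef_pos: [0.5861, -0.0413, 0.1039]
tool_rot: [0.999, -0.044, 0.009, -0.015]
ft_force: [1.8, -4.9, -2.1]
grip_width: 0.025
[ 0.58622906 -0.04068529  0.10396819] [ 2.35605582 -3.63603276 -2.88671808] [ 0.99888241 -0.04372677  0.00884215 -0.01561154] 0.025297121154337486
[ 0.00852582 -0.15339619  0.00417623]
```

```bash
python3 - <<'E'
from h import *
o=bot.get_obs()
for k,v in o.items(): print(k,np.round(v,3))
E
```

```text
clock 9.825
joint_pos [-0.088  0.451  0.064  1.168  0.032  3.142]
joint_vel [-0.003 -0.     0.003  0.001  0.003 -0.001]
tau [  4.219 -47.673  24.107   0.752   2.229  -1.613]
eef_pos [ 0.586 -0.041  0.104]
tool_rot [ 0.999 -0.044  0.009 -0.016]
ft_force [ 2.356 -3.636 -2.887]
ft_torque [-1.81  -0.256 -2.119]
grip_width 0.025
```

Joint 6 has reached its limit (3.142), so the wrist began twisting at 153 mm of pull, past the first stop. I release between the stops, where it does not lock, turn the gripper half round and regrasp.

```bash
python3 -m jog '[[[0,0,0,0,0,0],[0,0,0,0,0,0],[0,0,0,0,0,0],[0,0,-0.02,0,0,0],[0,0,-0.025,0,0,0],[0,0,-0.025,0,0,-5],[0,0,0,0,0,-10.6],[0,0,0,0,0,-10.6],[0,0,0,0,0,-10.6],[0,0,0,0,0,-10.6],[0,0,0,0,0,-10.6]]]' 0.07
python3 -m jog '[[[0,0,0,0,0,-10.6],[0,0,0,0,0,-10.6],[0,0,0,0,0,-10.6],[0,0,0,0,0,-10.6],[0,0,0,0,0,-10.6],[0,0,0,0,0,-10.6],[0,0,0,0,0,-10.6],[0,0,0,0,0,-10.6],[0,0,0,0,0,-10.6],[0,0,0,0,0,0]]]' 0.07
python3 - <<'E'
from h import *
from scipy.spatial.transform import Rotation as Ro
o=bot.get_obs();R=Ro.from_quat(o['tool_rot'])
a=np.radians(170.5);X=np.array([np.cos(a),np.sin(a),0]);Z=np.array([0,0,-1.]);T=Ro.from_matrix(np.stack([X,np.cross(Z,X),Z],1))
print('turn needed',np.degrees((R.inv()*T).as_rotvec()),o['eef_pos'],o['joint_pos'],o['ft_force'],o['clock'])
E
```

```text
clock: 11.2
eef_pos: [0.5844, -0.0327, 0.1785]
tool_rot: [0.887, 0.461, 0.02, -0.017]
ft_force: [-0.9, -0.7, 0.5]
grip_width: 0.07
clock: 12.45
eef_pos: [0.5836, -0.0252, 0.1808]
tool_rot: [0.246, 0.969, 0.032, 0.003]
ft_force: [0.1, -0.2, 0.4]
grip_width: 0.07
turn needed [ 3.72129724e+00  1.73377596e-02 -1.89750319e+01] [ 0.58364939 -0.02522066  0.18076441] [-0.07951026  0.40014801  0.18930888  1.34352717  0.06253339  0.41810253] [ 0.11175975 -0.24484087  0.37846697] 12.45
```

```bash
python3 -m jog '[[[0,0,0,1.9,0,-9.5],[0,0,0,1.8,0,-9.5],[0,0,0,0,0,0],[0,0,0,0,0,0]]]' 0.07
python3 - <<'E'
from h import *
from scipy.spatial.transform import Rotation as Ro
w=snap('wrist','w10.png');o=bot.get_obs();R=Ro.from_quat(o['tool_rot'])
a=np.radians(170.8);X=np.array([np.cos(a),np.sin(a),0]);Z=np.array([0,0,-1.]);T=Ro.from_matrix(np.stack([X,np.cross(Z,X),Z],1))
print('turn needed',np.degrees((R.inv()*T).as_rotvec()),o['eef_pos'],o['joint_pos'],o['clock'])
h=cv2.cvtColor(w['pixels'],cv2.COLOR_RGB2HSV)
m=(((h[...,0]<8)|(h[...,0]>172))&(h[...,1]>120)&(h[...,2]>60)).astype(np.uint8)
k,l,s,ce=cv2.connectedComponentsWithStats(m);i=1+s[1:,4].argmax();x,y,ww,hh=s[i][:4];print(s[i])
Rm=R.as_matrix();p=np.array(o['eef_pos'])
for u in(x,x+ww): b=ray(w,u,y+hh/2,.158);print('btn edge',b,'tool',Rm.T@(b-p))
E
```

```text
clock: 12.95
eef_pos: [0.5835, -0.0241, 0.1812]
tool_rot: [0.084, 0.996, 0.001, 0.0]
ft_force: [0.1, 0.2, -1.1]
grip_width: 0.0702
turn needed [ 0.07192293  0.0016963  -0.38539991] [ 0.58344183 -0.02419614  0.18120323] [-4.21699518e-02  4.14592125e-01  2.14108273e-01  1.37013062e+00
  1.24239941e-03  1.25126950e-01] 13.0
[599 319  41  31 391]
btn edge [0.70152122 0.16053422 0.158     ] tool [-0.08566939  0.20178424  0.02345874]
btn edge [0.70643193 0.18954325 0.158     ] tool [-0.08568103  0.23120596  0.02349567]
```

View pics/w10.png

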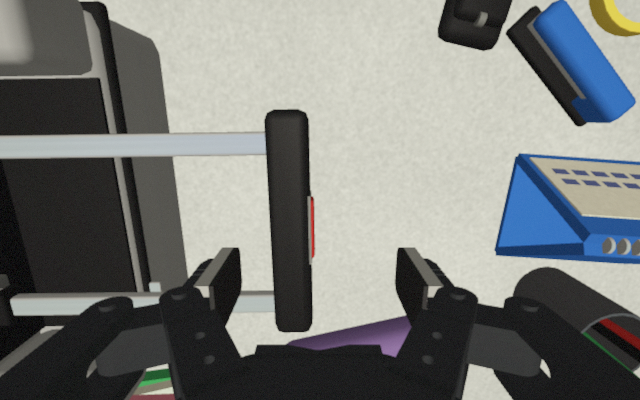

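Wrist view (turned): bar at columns 267–310, ends at (287,110) and (293,332), red button at (313,228), so the grip is to the left of the finger centre (318). I compute the shift.

```bash
python3 - <<'E'
from h import *
from scipy.spatial.transform import Rotation as Ro
w=bot.camera('wrist');o=bot.get_obs();R=Ro.from_quat(o['tool_rot']).as_matrix();p=np.array(o['eef_pos'])
a=ray(w,287,110,.167);b=ray(w,293,332,.167);d=a-b;print(np.linalg.norm(d),np.degrees(np.arctan2(d[1],d[0])),(a+b)/2)
print('grip tool',R.T@((a+b)/2-p),'btn',R.T@(ray(w,314.5,228,.157)-p),'toolyaw',np.degrees(np.arctan2(R[1,0],R[0,0])))
c=bot.camera('top'); 
for n,q,z in [('cal',(250,165),.0),('cal',(298,172),0),('cal',(294,203),.0),('mouse',(312,240),.02),('stapler',(275,210),.04),('cup',(285,152),.12)]: print(n,ray(c,*q,z).round(3))
E
```

```text
0.14544957664449784 170.68826786791456 [ 0.58473877 -0.04159046  0.167     ]
grip tool [-0.0041569  -0.01677024  0.01417871] btn [-0.00551209 -0.00175037  0.0241941 ] toolyaw 170.4480622445076
cal [0.736 0.35  0.   ]
cal [0.712 0.175 0.   ]
cal [0.598 0.186 0.   ]
mouse [0.466 0.117 0.02 ]
stapler [0.567 0.248 0.04 ]
cup [0.754 0.211 0.12 ]
```

```bash
python3 -m jog '[[[-0.004,-0.0145,0,0,0,-0.3],[0,0,0,0,0,0],[0,0,0.02,0,0,0],[0,0,0.02,0,0,0],[0,0,0,0,0,0]]]' 0.07
python3 - <<'E'
from h import *
w=bot.camera('wrist');o=bot.get_obs();print(o['eef_pos'],o['tool_rot'],o['ft_force'])
# bar + button extent along the row just above the fingers
P=w['pixels'].astype(int);g=P.sum(2)
for r in (200,225,240): print(r,[ (u) for u in range(220,420) if (g[r,u]<200)!=(g[r,u-1]<200)],[u for u in range(220,420) if P[r,u,0]>P[r,u,1]+60][::50])
E
```

```text
clock: 13.72
eef_pos: [0.5855, -0.0423, 0.1409]
tool_rot: [0.083, 0.997, 0.001, 0.001]
ft_force: [-0.3, -0.2, 0.0]
grip_width: 0.07
[ 0.58627891 -0.04240768  0.14202862] [8.29669296e-02 9.96550379e-01 6.95489668e-04 1.82957191e-03] [ 0.61298258  0.5815949  -0.13631052]
200 [292, 342] []
225 [293, 340] [344]
240 [293, 340] [344]
```

```bash
python3 -m jog '[[[0,0.001,0.015,0,0,0],[0,0,0.015,0,0,0],[0,0,0.009,0,0,0],[0,0,0,0,0,0]]]' 0.07
python3 -m jog '[[[0,0,0,0,0,0],[0,0,0,0,0,0],[0,0,0,0,0,0],[0,0,0,0,0,0],[0,0,0,0,0,0]]]' 0
python3 - <<'E'
from h import *
w=snap('wrist','w11.png');o=bot.get_obs();print(o['eef_pos'],o['tool_rot'],o['ft_force'],o['grip_width'])
P=w['pixels'].astype(int);print('red px',(P[150:345,280:380,0]>P[150:345,280:380,1]+60).sum())
E
```

```text
clock: 14.28
eef_pos: [0.5876, -0.0414, 0.1019]
tool_rot: [0.083, 0.997, 0.001, 0.003]
ft_force: [0.7, 0.1, -0.3]
grip_width: 0.0698
clock: 14.9
eef_pos: [0.588, -0.0419, 0.1029]
tool_rot: [0.083, 0.997, 0.0, 0.004]
ft_force: [0.1, -0.9, -0.6]
grip_width: 0.025
[ 0.58807585 -0.04189986  0.10298961] [8.25550484e-02 9.96579327e-01 3.16552198e-04 3.76954423e-03] [ 0.26367199 -0.80959109 -0.55872593] 0.025266805421945884
red px 0
```

Gripped with the button pressed (width 25 mm). I pull along tool +y.

```bash
python3 -m jog '[[[0,0.006,0,0,0,0],[0,0.01,0,0,0,0],[0,0.01,0,0,0,0],[0,0.01,0,0,0,0]]]' 0
python3 -m jog '[[[0,0.01,0,0,0,0],[0,0.01,0,0,0,0],[0,0.008,0,0,0,0],[0,0.006,0,0,0,0]]]' 0
python3 - <<'E'
from h import *
o=bot.get_obs();print(o['eef_pos'],o['tool_rot'],o['ft_force'],o['grip_width'],o['joint_pos'])
print('pull',np.hypot(o['eef_pos'][0]-.588,o['eef_pos'][1]+.0419)+153.4e-3)
E
```

```text
clock: 15.45
eef_pos: [0.5933, -0.0085, 0.1028]
tool_rot: [0.084, 0.996, -0.002, 0.003]
ft_force: [-0.7, -5.3, -0.7]
grip_width: 0.0248
clock: 15.95
eef_pos: [0.5986, 0.0263, 0.1028]
tool_rot: [0.084, 0.996, -0.003, 0.003]
ft_force: [-1.2, -4.1, 0.4]
grip_width: 0.0251
[0.59863504 0.02627234 0.10275937] [ 0.08359705  0.99649227 -0.00277807  0.00264153] [-1.1654868  -4.12573091  0.374475  ] 0.025120338872310168 [ 0.04737109  0.48347614  0.11419902  1.19700753 -0.00619892  0.21474779]
pull 0.22239690284685865
```

```bash
python3 -m jog '[[[0,0.005,0,0,0,0],[0,0.004,0,0,0,0],[0,0.004,0,0,0,0]]]' 0
python3 -m jog '[[[0,0.003,0,0,0,0],[0,0.003,0,0,0,0]]]' 0
python3 -m jog '[[[0,0.002,0,0,0,0],[0,0.002,0,0,0,0]]]' 0
```

```text
clock: 16.32
eef_pos: [0.6008, 0.0399, 0.1028]
tool_rot: [0.084, 0.996, -0.003, 0.003]
ft_force: [-0.9, -5.1, 0.7]
grip_width: 0.0251
clock: 16.58
eef_pos: [0.6009, 0.0414, 0.1025]
tool_rot: [0.085, 0.996, -0.007, 0.002]
ft_force: [-3.3, -17.2, 0.9]
grip_width: 0.0254
clock: 16.82
eef_pos: [0.6009, 0.041, 0.1025]
tool_rot: [0.086, 0.996, -0.011, 0.002]
ft_force: [-2.7, -11.4, 1.6]
grip_width: 0.0249
```

The force jumped to 17 N and motion stopped, so this is the second stop. I check the case with the top view and the final state.

```bash
python3 -m jog '[[[0,0,0,0,0,0],[0,0,0,0,0,0],[0,0,0,0,0,0]]]' 0
python3 - <<'E'
from h import *
c=bot.camera('top');o=bot.get_obs();print(o['eef_pos'],o['ft_force'],o['grip_width'],o['clock'])
a=cv2.cvtColor(cv2.imread('pics/top1.png'),cv2.COLOR_BGR2GRAY).astype(np.float32);b=cv2.cvtColor(c['pixels'],cv2.COLOR_RGB2GRAY).astype(np.float32)
for n,(y0,y1,x0,x1) in dict(case=(160,285,440,550),bystanders=(130,275,190,315),pencil=(130,162,315,380)).items():
    print(n,cv2.phaseCorrelate(a[y0:y1,x0:x1],b[y0:y1,x0:x1]),'px (1px~3mm)')
cv2.imwrite('pics/end.png',cv2.cvtColor(c['pixels'],cv2.COLOR_RGB2BGR))
E
```

```text
clock: 17.2
eef_pos: [0.6009, 0.0411, 0.1026]
tool_rot: [0.086, 0.996, -0.009, 0.001]
ft_force: [-1.8, -6.2, 0.1]
grip_width: 0.0253
[0.60087905 0.04105272 0.10258954] [-1.94664125 -6.85608789  0.16594498] 0.02510868731932543 17.25
case ((0.034027423819864566, 0.48184220030989167), 0.9397246374766032) px (1px~3mm)
bystanders ((0.4564433670548098, -0.05895746511004063), 0.8887795275878906) px (1px~3mm)
pencil ((-0.2275630319691544, -0.08347535199397527), 0.620545354568296) px (1px~3mm)
```

View pics/end.png

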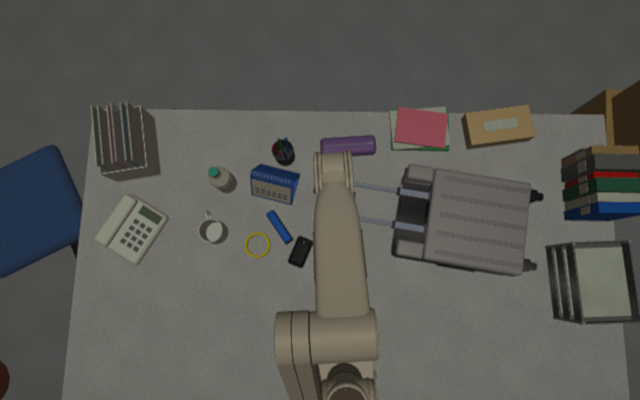

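The handle is out, and the case and bystanders are within about 0.5 px of where they started. I hand in.

```bash
python3 -c "
from workcell import bot
bot.job_done(); o=bot.get_obs(); print(o['clock'],o['eef_pos'],o['grip_width'],o['ft_force'])"
```

```text
the job is handed in; nothing more can be done
the job is handed in; nothing more can be done
```

I squeezed the button, drew the handle past its first stop to the second, and handed in at about 17.3 s with the gripper still closed on the grip. No verdict is given, and I did not measure the two tube lengths directly.

**Two things went wrong on the way:**
- **First grasp missed:** the fingers shut above the bar, because the real fingertips sit about 30–40 mm above the reported TCP. I reopened, lowered until the bar was between the pads, and closed with the button pressed (grip width about 25 mm).
- **Let go once mid-pull:** at about 153 mm of pull the last joint reached its range limit and the tool had twisted about 4–5° on the grip. By my estimate the handle was then past the first stop, between stops where it does not lock. I released it, turned the gripper half round, gripped again with the button pressed, and finished the pull.

**Last checks:**
- **Second stop:** the pull force jumped to about 17 N and motion stopped. Gripper travel adds up to about 237 mm against the nominal 240, though the regrasp makes that figure good to only a few millimetres.
- **Hold:** the grip width stayed at 25 mm and the arm was still, with about 7 N of pull remaining. I could not measure the finger force itself.
- **Case and bystanders:** the top view shows each of the three regions compared, the case and two covering the bystanders, shifted by less than about 0.5 pixel (about 1.5 mm). The case looks flat and in place.

I viewed 13 pictures, three over the budget of 10.

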